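Stand a rinsed glass jar mouth-down on the drying post

ROBOT

A 7-joint arm with a two-finger parallel gripper is mounted at the origin on the work surface. World frame = base frame: x ahead of the robot, y to its left, z up, the work surface at z = 0. Lengths are in m, angles in rad, forces in N, time in s.
With the tool pointing down it reaches from about 0.35 to 0.9 m from the base axis. Payload 19.9 kg.
Tool frame: the origin (TCP) lies midway between the tips of the shut fingers; the grasp point (between the pads) lies 19 mm behind it; z points along the fingers, y is the line along which they close (so a half turn about z gives the same grasp; the last joint's range is limited). The gripper opens to 94 mm and grips with 3 to 60 N. Pads are 16 mm wide; open, the fingers measure 119 mm over their backs; the gripper's body (75 mm by 177 mm) begins 78 mm behind the grasp point.
Start: joints at [-1.198, 0.417, -0.01, 1.614, 0.005, 1.111, -0.053], TCP at [0.252, 0.572, 0.205] pointing down, gripper open.
Joint ranges: [-2.81, 2.81], [-0.39, 2.02], [-1.27, 1.25], [0.06, 2.57], [-1.19, 4.33], [0.19, 2], [-2.82, 2.82]. Speed limits (rad/s): [1.89, 1.89, 2.39, 2.39, 3.01, 3.01, 3.01].

INTERFACE

Orientations are given as a 3x3 rotation matrix whose columns are the frame's x, y, z axes.
In Python, from station import arm gives the robot as it stands. The module is installed in compiled form; this text tells all that it offers.
- The arm moves only by the tool step_arm, never from a script. Its argument "plan" is a list of rows, each an object of numbers: "dx", "dy", "dz": the shift along the tool's x, y, z scaled (see below); "wx", "wy", "wz": the turn, a rotation vector about the tool's x, y, z scaled (see below). In form: [{"dx": .., "dy": .., "dz": .., "wx": .., "wy": .., "wz": ..}, ...]. A call has 1 to 10 rows; each row is the pose to reach, as a shift and turn from the pose commanded when the call began, along the tool's axes at that moment; what a row does not reach only later rows make up. The controller multiplies each number of a shift by 250 mm and each number of a turn by pi/2 rad. A row lasts 1/8 s, in which the tool goes at most 62.5 mm and 10.7 degrees, less where a joint would pass 70% of its speed; a pose out of reach is approached as far as the arm can. A call with a number of a shift or a turn outside -1 to 1 is refused whole. A call with a gripper value outside its range is refused whole. "hand" is the opening, from 0 (shut) to 1 (fully open), set as the call begins (left out, the last holds). The fingers move at their own pace and stop on an object; "squeeze" is the grip in N (left out, the last holds). Time passes only in rows, so rows that repeat a pose let the fingers close. It gives the time, the measured TCP pose, the force, the opening and the grip force at its end, in the units of the state.
- arm.sense(): the state, without advancing time (a new reading comes with each control period).
- arm.read_camera(name): name is "side" or "top" or "wrist"; returns a dict with "img" (480x640x3 uint8, red, green, blue), "range_z" (480x640 float32, m along the optical axis (not along the pixel's ray), 0 where there is no reading), "vertical_fov" (degrees; the focal length in pixels is half the picture's height over the tangent of half this angle, whatever the lens; pixels are square), "cx", "cy" (the principal point, pixels), "k1" (the pictures are not rectified: a ray, as slopes to the right and down, at radius r is drawn at 1 + k1 r^2 times it, then the intrinsics apply), "R" (3x3) and "t" (3): a world point X has camera coordinates R X + t. Camera axes: x right, y down, z forward; pixel columns grow to the right and rows downward; lengths in m; the calibration is good to about 2 mm. A picture is of the moment at which its call begins.
- arm.job_done(): hands the job in; it is judged then, once.
The state is a dict: "clock": time; "joint_pos": joint angles; "qd": joint speeds; "joint_efforts": joint torques, N m; "ee_pos": TCP position; "ee_rot": TCP orientation; "ft_force": force on the tool from outside, world axes, zero at the start; "torque": the same for the moment, N m; "grip_width": finger opening in m; "gripper_force": force on a finger pad.
Only numpy, scipy, OpenCV 4.12 (cv2) and the standard library are available. Lean on these libraries where they do the work, as an engineer would, in place of code of your own. Each camera call takes 0.05 s, during which the arm holds its last target. There are 200 camera calls.

TASK

Take the rinsed clear-glass jar from the wire draining rack and stand it upside down over the upright drying post, so that its rim rests level on the green collar of the post, and let go. It is thin glass: grip it lightly, lower it gently until you feel it resting on the collar before you let go (no dropping, no hard pressing), and leave the amber jar and everything else where it is.

Things in the scene. Friction and masses are not known exactly. Their poses are not given: they have to be found in the camera images.
- jar: Clear-glass jar to be moved: 120 mm tall, 0.18 to 0.33 kg, barrel 62 mm in diameter. Origin: centre of its closed base; z along its axis, base to mouth. Starts in one of the rack's two cradles, mouth down towards its front, axis 60 degrees below level. It breaks if a finger squeezes it with over 40 N, or if it meets the stand with over 25 N or the rack with over 50 N.
- jar_grip (a point): Point on the jar's axis 34 mm from its base, inside the barrel (parallel from 4 to 82 mm); axes as the jar's. A good place to grip, across the barrel, fingers closing level along the rack's y. In the rack a gripper pointing straight down fits here; the raised base's highest edge is about 45 mm above this point. The centre of mass is about 60 mm from the base.
- jar_rim (a point): Centre of the jar's mouth in the plane of the rim, 120 mm from the base; axes as the jar's. The flared rim is 58 mm in diameter, the neck 48 mm (94 to 108 mm from the base), its bore 40 mm, the inner depth 114 mm.
- amber_jar: A jar of amber glass, the same shape, in the other cradle; to be left alone.
- rack: Fixed draining rack, blue base 170 x 230 x 8 mm. Origin on the table, 10 mm behind the base's middle; x to the back, where the jars' bases are raised; y along the row. Two cradles at y = -57.5 and +57.5 mm, each of two 8 mm steel wires 34 mm apart, sloping at 60 degrees, bent up at the lower end to stop the jar's rim; their upper ends are 131 mm above the table.
- stand: Fixed drying stand: dark round base 120 mm wide, 12 mm thick; upright steel post 16 mm in diameter. Origin on the table, on the post's axis; z up. A firm green collar, 72 mm wide with a black rubber face, is clamped on the post to carry the jar's rim. Its height differs each time and is not measured: the face lies 45 to 115 mm above the table, to be found by touch (or eye).
- post_tip (a point): Top of the drying post, on its axis, 140 mm above the table.
- stoppered_1: closed glass jar with a wide stopper, about 130 to 150 mm tall, at the back of the table; origin under its base; bystander
- stoppered_2: closed glass jar with a wide stopper, about 130 to 150 mm tall, at the back of the table; origin under its base; bystander
- stoppered_3: closed glass jar with a wide stopper, about 130 to 150 mm tall, at the back of the table; origin under its base; bystander
- beaker: clear beaker 84 mm wide, 100 mm tall, at the right; origin under its base; bystander
- brush: brush 180 mm long lying at the left; origin at its middle, underside; bystander
- rinse_bottle: white rinse bottle with red cap, 170 mm tall, at the right; origin under its base; bystander
Mind the look-alikes: they are no part of the job. Leave any pink or purple look-alike of the jar alone.

How it is judged:
On the way:
1. the jar, mouth down over the post and still held by the fingers, rests on the collar (angle between jar's own z axis and vertical above 2.97 rad and horizontal distance between jar_rim and post_tip below 0.016 m and height (world z) of jar_rim below 0.125 m and contact force between jar and stand above 0.5 N and contact force between the fingers and jar above 10 N), for 0.2 s.
At the end, for the whole second after the job is handed in: The clear jar stands upside down (axis within 5 degrees of vertical) around the post, its axis within 13 mm of the post's axis (all the play the mouth leaves), its rim resting on the collar, at rest and released (angle between jar's own z axis and vertical above 3.05 rad and horizontal distance between each of jar, jar_rim and post_tip below 0.013 m and height (world z) of jar_rim between 0.04 and 0.119 m and contact force between jar and stand above 0.5 N and linear speed of jar below 0.01 m/s and angular speed of jar below 0.1 rad/s); the robot touches nothing.
It fails at once if the jar is squeezed: more than 40 N on a finger (80 N over both) (contact force between the fingers and jar above 80 N).
It fails at once if the jar meets the drying stand with more than 25 N (contact force between jar and stand above 25 N).
It fails at once if the jar meets the rack with more than 50 N (contact force between jar and rack above 50 N).
It fails at once if the amber jar is moved more than 10 mm (distance of amber_jar from where it was at the start of the episode above 0.01 m).
It fails at once if another bystander is moved more than 20 mm (distance of any of stoppered_1, stoppered_2, stoppered_3, beaker, brush, rinse_bottle from where it was at the start of the episode above 0.02 m).
It also fails if it takes over 64 s, if anything falls off the work surface, if the arm or the gripper's body presses on something with over 40 N, if the wrist force passes 120 N, or if a joint passes its speed limit or range.

## Working session

There is one attempt and no reset: what is moved stays moved. The work goes in short steps, Python scripts to look and compute and a tool call to move; the robot and the scene stay as the last step left them, time stands still between calls to the robot, and variables do not carry over. Pictures are saved under pics/ and viewed, at most 13 in all, crops included, and the job is handed in when it is done.

Besides the shell and the picture viewer there is one more tool, called as name(argument=value, ...), one argument or row to a line, values as JSON. step_arm: Moves the arm, as the interface text tells. Its arguments: {"type":"object","properties":{"plan":{"type":"array"},"hand":{"type":"number"},"squeeze":{"type":"number"}},"required":["plan"]}

```bash
mkdir -p pics
cat > h.py <<'E'
import numpy as np,cv2,pickle
from station import arm
def shot(n,f):
    c=arm.read_camera(n);pickle.dump(c,open(f'pics/{f}.pkl','wb'))
    cv2.imwrite(f'pics/{f}.png',c['img'][:,:,::-1]);return c
def load(f): return pickle.load(open(f'pics/{f}.pkl','rb'))
def K(c):
    f=240/np.tan(np.radians(c['vertical_fov'])/2);return np.array([[f,0,c['cx']],[0,f,c['cy']],[0,0,1.]])
def D(c): return np.array([c['k1'],0,0,0.])
def ray(c,u,v):
    p=cv2.undistortPoints(np.array([[[u,v]]],float),K(c),D(c))[0,0]
    R=np.array(c['R']);o=-R.T@np.array(c['t']);return o,R.T@np.array([p[0],p[1],1.])
def atz(c,u,v,z):
    o,d=ray(c,u,v);return o+d*(z-o[2])/d[2]
def deep(c,u,v):
    o,d=ray(c,u,v);return o+d*c['range_z'][int(v),int(u)]
def proj(c,X):
    return cv2.projectPoints(np.array(X,float).reshape(-1,1,3),cv2.Rodrigues(np.array(c['R']))[0],np.array(c['t'],float),K(c),D(c))[0][:,0]
def tri(obs):
    A=0;b=0
    for c,u,v in obs:
        o,d=ray(c,u,v);d=d/np.linalg.norm(d);P=np.eye(3)-np.outer(d,d);A=A+P;b=b+P@o
    return np.linalg.solve(A,b)
E
python3 - <<'E'
from h import *
print(arm.sense())
for n in('top','side'):
    c=shot(n,n+'0');print(n,c['vertical_fov'],c['cx'],c['cy'],c['k1'],-np.array(c['R']).T@c['t'])
E
```

```text
{'clock': 0.0, 'joint_pos': array([-1.1974814 ,  0.41798169, -0.01031844,  1.61414906,  0.00470562,
        1.11069382, -0.05300386]), 'qd': array([-3.97199720e-05,  1.81293343e-03,  1.31524339e-04, -1.21042860e-03,
       -4.33624320e-04,  1.15231982e-03,  1.53909787e-03]), 'joint_efforts': array([-5.51714329e-04, -8.51245809e+01,  6.38491977e-01, -4.26005208e+01,
       -4.89300513e-02,  1.86405372e-02,  1.14917789e-04]), 'ee_pos': array([0.25174487, 0.57165787, 0.20483096]), 'ee_rot': array([[-9.15199359e-01,  4.03001205e-01, -4.03770727e-04],
       [ 4.03001397e-01,  9.15198655e-01, -1.13860175e-03],
       [-8.93274523e-05, -1.20476776e-03, -9.99999270e-01]]), 'ft_force': array([ 0.03148119, -0.78118656, -0.25813089]), 'torque': array([-0.02828578, -0.04045625, -0.05452234]), 'gripper_force': 0.0, 'grip_width': 0.09384369351819578}
top 48.93576670041469 324.8184912730327 249.93708209115357 -0.12024194823717084 [ 0.40029802 -0.01328805  1.29448674]
side 50.13920717091747 319.5413725410215 230.71862729208928 -0.15214545756283607 [-0.05674328 -0.94479921  0.72811607]
```

View pics/top0.png

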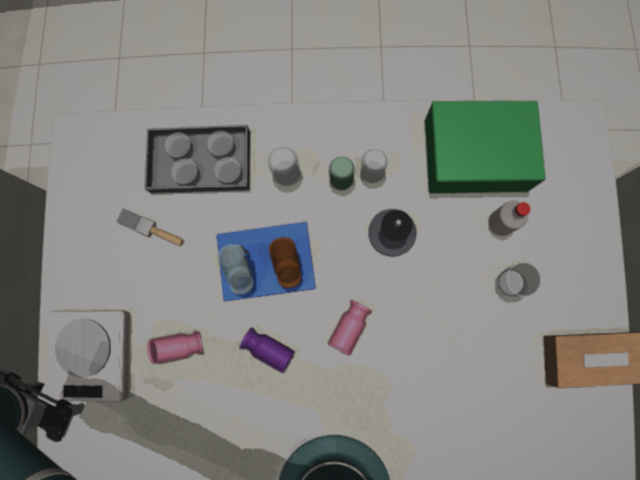

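View pics/side0.png

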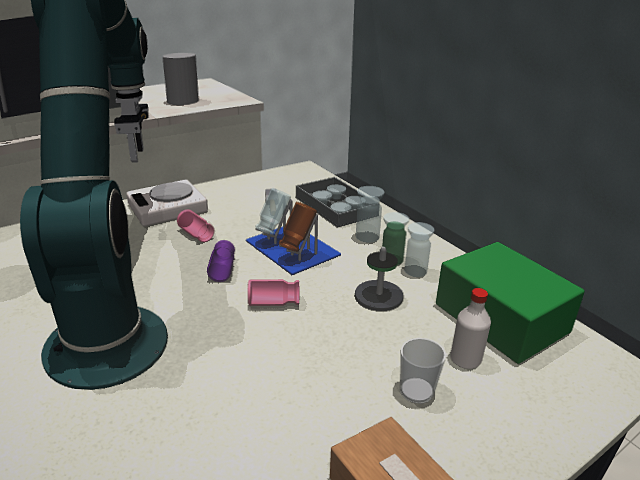

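Top view: the blue rack is at about (265,262), with the clear jar in its left cradle (238,268) and the amber one at (286,262). The stand is at (394,232). Side view: stand base (379,294), collar (381,262), clear jar (273,212). Next I'll enlarge both.

Run:
```python
from h import *
t=load('top0')['img'];s=load('side0')['img']
def cr(i,u,v,w,h,k): return cv2.resize(i[v:v+h,u:u+w],None,fx=k,fy=k,interpolation=cv2.INTER_CUBIC)
a=np.hstack([cr(t,205,210,120,100,4),cr(t,360,200,80,100,4)])
cv2.imwrite('pics/ct.png',a[:,:,::-1])
a=np.hstack([cr(s,235,175,120,100,4),cr(s,345,225,80,100,4)])
cv2.imwrite('pics/cs.png',a[:,:,::-1])
```

```text
(no output)
```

View pics/ct.png

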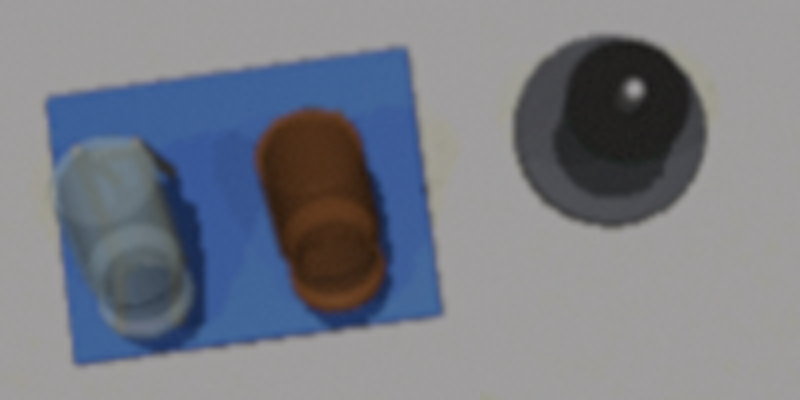

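View pics/cs.png

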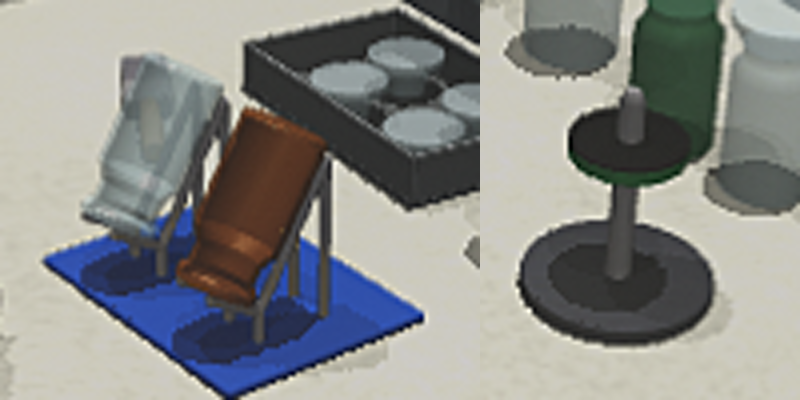

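The clear jar's base points to the back, its mouth to the front. The collar face is at about (383,260) in the side view. Now the measurements.

Run:
```python
from h import *
from scipy.optimize import least_squares
t=load('top0');s=load('side0')
T=lambda x,y:(t,205+x/4,210+y/4); S=lambda x,y:(s,235+x/4,175+y/4)
T2=lambda x,y:(t,360+(x-480)/4,200+y/4); S2=lambda x,y:(s,345+(x-480)/4,225+y/4)
# rack base fit
obs=[(T(47,98),(.095,.115)),(T(407,47),(.095,-.115)),(T(441,314),(-.075,-.115)),(T(75,363),(-.075,.115)),
 (S(43,261),(-.075,.115)),(S(423,318),(.095,-.115)),(S(232,396),(-.075,-.115))]
def M(p): 
    c,n=np.cos(p[2]),np.sin(p[2]);return np.array([[c,-n,0],[n,c,0],[0,0,1]]),np.array([p[0],p[1],0])
def res(p,ob=obs):
    R,o=M(p);return np.concatenate([proj(c,o+R@np.array([a,b,.008]))[0]-(u,v) for (c,u,v),(a,b) in ob])
f=least_squares(res,[.45,.13,.1]);print('rack',f.x,f.fun.round(1));R,o=M(f.x)
tip=tri([T2(633,90),S2(633,92)]);print('tip',tip, atz(*T2(633,90),.14),atz(*S2(633,92),.14))
print('base',atz(*T2(610,130),.012))
px,py=tip[:2]
# collar: face centre ellipse in both views
for h in np.arange(.06,.12,.01):
    print(h,[ (proj(s,[px+dx,py+dy,h])[0]*4-[345*4-480,225*4]).round(0).tolist() for dx,dy in((0,0),(0.036,0),(-.036,0),(0,-.036),(0,.036))])
# depth points on jars in rack frame
for name,c in(('t',t),('s',s)):
    P=[]
    vs,us=np.where(c['range_z']>0)
    rp=proj(c,o+[0,0,.08])[0];k=(abs(us-rp[0])<70)&(abs(vs-rp[1])<70);us,vs=us[k],vs[k]
    uv=cv2.undistortPoints(np.stack([us,vs],1).astype(float)[:,None],K(c),D(c))[:,0]
    Rc=np.array(c['R']);X=(np.c_[uv,np.ones(len(uv))]*c['range_z'][vs,us][:,None]-c['t'])@Rc
    Q=(X-o)@R
    for y0 in(-.0575,.0575):
        q=Q[(abs(Q[:,1]-y0)<.04)&(Q[:,2]>.03)&(Q[:,2]<.16)&(abs(Q[:,0])<.1)]
        print(name,y0,len(q), q.min(0) if len(q) else'',q.max(0) if len(q) else '')
        if len(q)>150:
            e=np.array([-.5,0,-.866]);n=np.array([-.866,0,.5]) # axis base->mouth ; normal toward front-up
            a=q@e;b=q@n;y=q[:,1]
            np.save(f'pics/{name}{"c" if y0>0 else "a"}.npy',np.c_[a,y,b])
            # barrel fit
            for it in range(1):
                g=least_squares(lambda p:np.hypot(y-p[0],b-p[1])-.031,[y0,.0],loss='soft_l1',f_scale=.001)
            print(' cyl y,b',g.x,np.median(abs(g.fun)),'a range',np.percentile(a,[0,1,99,100]))
```

```text
rack [0.54835096 0.15656218 0.11866281] [-0.2 -0.6  0.9 -0.7  1.6  0.3  0.3  0.8 -0.9 -1.8  0.6 -1.9 -1.3 -1.2]
tip [ 0.62409018 -0.15616155  0.13610938] [ 0.62234805 -0.15502912  0.14      ] [ 0.62084919 -0.16162195  0.14      ]
base [ 0.62217068 -0.1555675   0.012     ]
0.06 [[621.0, 202.0], [668.0, 186.0], [573.0, 220.0], [659.0, 231.0], [585.0, 175.0]]
0.06999999999999999 [[622.0, 188.0], [669.0, 172.0], [574.0, 205.0], [660.0, 217.0], [586.0, 161.0]]
0.07999999999999999 [[624.0, 174.0], [671.0, 158.0], [575.0, 191.0], [662.0, 203.0], [587.0, 147.0]]
0.08999999999999998 [[625.0, 160.0], [672.0, 144.0], [576.0, 177.0], [663.0, 188.0], [588.0, 133.0]]
0.09999999999999998 [[626.0, 145.0], [674.0, 129.0], [578.0, 162.0], [665.0, 173.0], [589.0, 119.0]]
0.10999999999999997 [[628.0, 131.0], [675.0, 115.0], [579.0, 147.0], [666.0, 159.0], [590.0, 104.0]]
t -0.0575 1120 [-0.06649734 -0.08485635  0.04982307] [ 0.04232585 -0.02364674  0.15998991]
 cyl y,b [-0.0535247   0.05959172] 0.001998427882326792 a range [-0.14561445 -0.14375312 -0.02416824 -0.01588534]
t 0.0575 1172 [-0.06727037  0.02797992  0.03214971] [0.04181603 0.09062984 0.15999497]
 cyl y,b [0.05995304 0.05956616] 0.0019442145683696704 a range [-0.14643754 -0.14373954 -0.02271491 -0.0198548 ]
s -0.0575 1257 [-0.06877284 -0.09293454  0.03055658] [ 0.04404788 -0.03016332  0.159941  ]
 cyl y,b [-0.05515101  0.05885691] 0.0024471124493022807 a range [-0.14012568 -0.13988482 -0.0142697  -0.01208859]
s 0.0575 1092 [-0.0694532   0.02422513  0.03000235] [0.04071015 0.08428421 0.15999225]
 cyl y,b [0.0600812  0.05942383] 0.0024172555549848325 a range [-0.14052206 -0.14000738 -0.01435182 -0.01110352]
```

Run:
```python
from h import *
from scipy.optimize import least_squares
t=load('top0');s=load('side0')
yaw=.1187;o=np.array([.5484,.1566,0]);cc,n_=np.cos(yaw),np.sin(yaw);R=np.array([[cc,-n_,0],[n_,cc,0],[0,0,1]])
e=np.array([-.5,0,-.866]);n=np.array([-.866,0,.5])
for name,c in(('t',t),('s',s)):
    vs,us=np.where(c['range_z']>0)
    uv=cv2.undistortPoints(np.stack([us,vs],1).astype(float)[:,None],K(c),D(c))[:,0]
    X=(np.c_[uv,np.ones(len(uv))]*c['range_z'][vs,us][:,None]-c['t'])@np.array(c['R'])
    Q=(X-o)@R;k=(abs(Q[:,1]-.0575)<.045)&(Q[:,2]>.03)&(Q[:,2]<.25)&(abs(Q[:,0])<.12);q=Q[k]
    a=q@e;b=q@n;y=q[:,1]
    print(name,'zmax',np.sort(q[:,2])[-30::5],'a pct',np.percentile(a,[.5,1,3,97,99,99.5]),'y',np.percentile(y,[1,99]))
    m=(a>-.15)&(a<-.08)&(b>.05)
    g=least_squares(lambda p:np.hypot(y[m]-p[0],b[m]-p[1])-.031,[.0575,.06],loss='soft_l1',f_scale=.001);print(g.x,m.sum())
    d=X[(np.hypot(X[:,0]-.6225,X[:,1]+.1555)<.033)&(X[:,2]>.03)&(np.hypot(X[:,0]-.6225,X[:,1]+.1555)>.014)]
    print('collar z',np.median(d[:,2]),np.percentile(d[:,2],[10,50,90]),'xy',d[:,:2].min(0),d[:,:2].max(0))
    d=X[(np.hypot(X[:,0]-.6225,X[:,1]+.1555)<.03)&(X[:,2]>.12)];print('post',d.mean(0),d.max(0))
```

```text
t zmax [0.16448731 0.16474945 0.16522353 0.16562173 0.16627734 0.16745996] a pct [-0.144182   -0.14390187 -0.14294691 -0.0265247  -0.02283191 -0.02144665] y [0.02879656 0.08761619]
[0.05962283 0.05927415] 805
collar z 0.10738936814437117 [0.10474696 0.10738937 0.1106422 ] xy [ 0.5896615  -0.18832743] [ 0.65518598 -0.12355645]
post [ 0.62220282 -0.15391525  0.13498794] [ 0.6296025  -0.14649603  0.14221957]
s zmax [0.16020638 0.16119585 0.16215331 0.1630166  0.16395395 0.16515897] a pct [-0.14021894 -0.14006463 -0.13892352 -0.01735431 -0.01436675 -0.0128406 ] y [0.02635318 0.07827057]
[0.05988387 0.06075718] 475
collar z 0.10686158457437751 [0.1049449  0.10686158 0.10841741] xy [ 0.58985832 -0.18798692] [ 0.65390671 -0.12343878]
post [ 0.62110043 -0.16068101  0.13066201] [ 0.63018831 -0.15342045  0.14129059]
```

step_arm(
  plan=[
    {"dz": -0.5},
    {"dz": -0.5},
    {"dz": -0.5},
    {"dz": -0.5},
  ],
  hand=1,
  squeeze=20,
)

```text
validation failed for argument at $.pl...
```

step_arm(
  plan=[
    {"dx": 0,"dy": 0,"dz": -0.5,"wx": 0,"wy": 0,"wz": 0},
    {"dx": 0,"dy": 0,"dz": -0.5,"wx": 0,"wy": 0,"wz": 0},
    {"dx": 0,"dy": 0,"dz": -0.5,"wx": 0,"wy": 0,"wz": -0.15},
    {"dx": 0,"dy": 0,"dz": -0.5,"wx": 0,"wy": 0,"wz": -0.3},
  ],
  hand=1,
  squeeze=20,
)

```text
clock: 0.6
ee_pos: [0.2518, 0.572, 0.3308]
ee_rot: [[-0.999, 0.034, 0.0], [0.034, 0.999, 0.0], [-0.0, 0.0, -1.0]]
ft_force: [-0.5, 0.2, -0.4]
grip_width: 0.0941
gripper_force: 0.0
```

step_arm(
  plan=[
    {"dx": -0.14,"dy": -0.19,"dz": 0,"wx": 0,"wy": 0,"wz": -0.04},
    {"dx": -0.27,"dy": -0.37,"dz": 0,"wx": 0,"wy": 0,"wz": -0.04},
    {"dx": -0.41,"dy": -0.56,"dz": 0,"wx": 0,"wy": 0,"wz": -0.04},
    {"dx": -0.54,"dy": -0.74,"dz": 0,"wx": 0,"wy": 0,"wz": -0.04},
    {"dx": -0.68,"dy": -0.93,"dz": 0,"wx": 0,"wy": 0,"wz": -0.04},
    {"dx": -0.68,"dy": -0.93,"dz": 0,"wx": 0,"wy": 0,"wz": -0.04},
    {"dx": -0.68,"dy": -0.93,"dz": 0,"wx": 0,"wy": 0,"wz": -0.04},
  ],
)

```text
clock: 1.48
ee_pos: [0.4121, 0.3333, 0.3303]
ee_rot: [[-1.0, -0.023, -0.0], [-0.023, 1.0, -0.0], [0.0, -0.0, -1.0]]
ft_force: [-0.2, 1.3, -1.2]
grip_width: 0.0936
gripper_force: 0.0
```

Run:
```python
from h import *
c=shot('wrist','w1');s=arm.sense();print(s['clock'],s['ee_pos'],s['ee_rot'].round(4),-np.array(c['R']).T@c['t'],np.array(c['R'])[2])
g=np.array([.5433,.2161,.1215]);print(proj(c,[g]))
```

```text
1.525 [0.41180046 0.33374767 0.33025402] [[-9.997e-01 -2.440e-02 -4.000e-04]
 [-2.440e-02  9.997e-01 -1.000e-04]
 [ 4.000e-04 -1.000e-04 -1.000e+00]] [0.33192524 0.33067194 0.50921876] [ 0.27085352  0.00622484 -0.96260045]
[[218.87946404 322.29735681]]
```

View pics/w1.png

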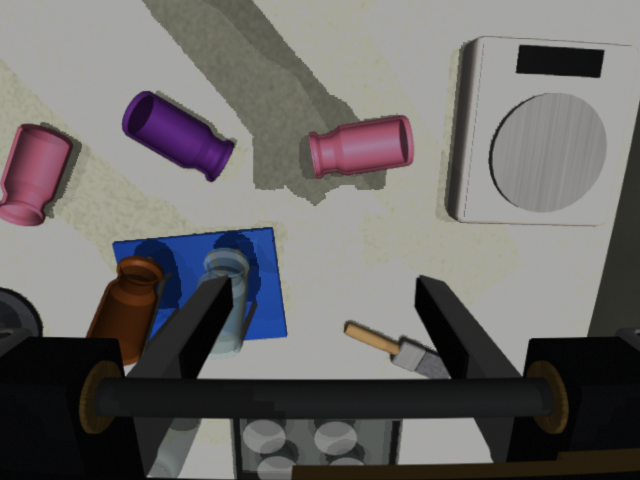

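Wrist view: the clear jar runs from mouth (226,262) to base (228,350), partly behind a finger; the predicted grip point at (219,322) falls on the jar's barrel.

step_arm(
  plan=[
    {"dx": -0.17,"dy": -0.16,"dz": 0,"wx": 0,"wy": 0,"wz": -0.06},
    {"dx": -0.34,"dy": -0.32,"dz": 0,"wx": 0,"wy": 0,"wz": -0.06},
    {"dx": -0.514,"dy": -0.484,"dz": 0,"wx": 0,"wy": 0,"wz": -0.06},
    {"dx": -0.514,"dy": -0.484,"dz": 0,"wx": 0,"wy": 0,"wz": -0.06},
    {"dx": -0.514,"dy": -0.484,"dz": 0,"wx": 0,"wy": 0,"wz": -0.06},
    {"dx": -0.514,"dy": -0.484,"dz": 0,"wx": 0,"wy": 0,"wz": -0.06},
  ],
)

```text
clock: 2.28
ee_pos: [0.5429, 0.2166, 0.3305]
ee_rot: [[-0.993, -0.12, -0.0], [-0.12, 0.993, 0.0], [0.0, 0.0, -1.0]]
ft_force: [0.2, -0.7, -0.8]
grip_width: 0.0939
gripper_force: 0.0
```

Run:
```python
from h import *
c=shot('wrist','w2');s=arm.sense();print(s['clock'],s['ee_pos'],s['ee_rot'].round(4))
yaw=.1187;o=np.array([.5484,.1566,0]);cc,n=np.cos(yaw),np.sin(yaw);R=np.array([[cc,-n,0],[n,cc,0],[0,0,1]])
g=np.array([.5433,.2161,.1215]);e=R@[-.5,0,-.866];nn=R@[-.866,0,.5];yy=R@[0,1,0]
im=c['img'][:,:,::-1].copy()
for a,r in((-.034,.031),(.048,.031),(.067,.024),(.086,.029)):
    th=np.linspace(0,6.28,40);P=[g+e*a+r*(np.cos(t)*yy+np.sin(t)*nn) for t in th]
    cv2.polylines(im,[proj(c,P).astype(int)],1,(0,255,255),1)
print(proj(c,[g]))
cv2.imwrite('pics/w2o.png',im)
```

```text
2.325 [0.542939   0.21640481 0.33055448] [[-9.928e-01 -1.194e-01 -1.000e-04]
 [-1.194e-01  9.928e-01  3.000e-04]
 [ 0.000e+00  3.000e-04 -1.000e+00]]
[[323.34993869 212.17401818]]
```

View pics/w2o.png

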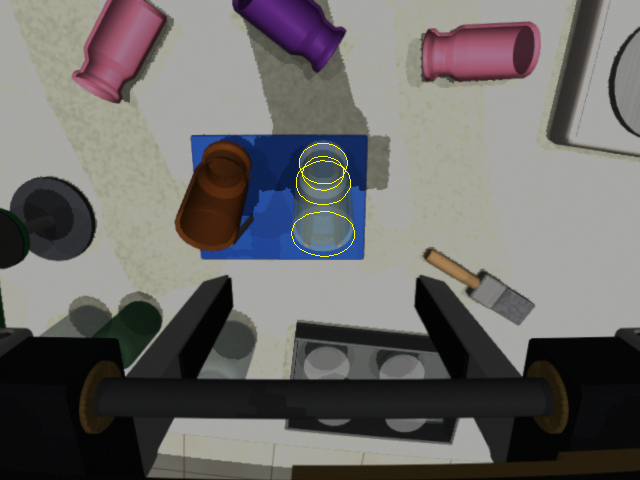

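The projected jar outline sits on the clear jar (base at (323,235), rim at (323,163)). Descending and gripping.

step_arm(
  plan=[
    {"dx": 0,"dy": 0,"dz": 0.2,"wx": 0,"wy": 0,"wz": 0},
    {"dx": 0,"dy": 0,"dz": 0.4,"wx": 0,"wy": 0,"wz": 0},
    {"dx": 0,"dy": 0,"dz": 0.55,"wx": 0,"wy": 0,"wz": 0},
    {"dx": 0,"dy": 0,"dz": 0.65,"wx": 0,"wy": 0,"wz": 0},
    {"dx": 0,"dy": 0,"dz": 0.75,"wx": 0,"wy": 0,"wz": 0},
    {"dx": 0,"dy": 0,"dz": 0.83,"wx": 0,"wy": 0,"wz": 0},
    {"dx": 0,"dy": 0,"dz": 0.88,"wx": 0,"wy": 0,"wz": 0},
    {"dx": 0,"dy": 0,"dz": 0.91,"wx": 0,"wy": 0,"wz": 0},
    {"dx": 0,"dy": 0,"dz": 0.91,"wx": 0,"wy": 0,"wz": 0},
    {"dx": 0,"dy": 0,"dz": 0.91,"wx": 0,"wy": 0,"wz": 0},
  ],
)

```text
clock: 3.58
ee_pos: [0.5441, 0.2151, 0.1036]
ee_rot: [[-0.993, -0.117, 0.001], [-0.117, 0.993, 0.0], [-0.001, 0.0, -1.0]]
ft_force: [0.0, 0.3, -0.4]
grip_width: 0.0941
gripper_force: 0.0
```

step_arm(
  plan=[
    {"dx": 0,"dy": 0,"dz": 0,"wx": 0,"wy": 0,"wz": 0},
    {"dx": 0,"dy": 0,"dz": 0,"wx": 0,"wy": 0,"wz": 0},
    {"dx": 0,"dy": 0,"dz": 0,"wx": 0,"wy": 0,"wz": 0},
    {"dx": 0,"dy": 0,"dz": 0,"wx": 0,"wy": 0,"wz": 0},
    {"dx": 0,"dy": 0,"dz": 0,"wx": 0,"wy": 0,"wz": 0},
    {"dx": 0,"dy": 0,"dz": 0,"wx": 0,"wy": 0,"wz": 0},
  ],
  hand=0.6,
  squeeze=18,
)

```text
clock: 4.32
ee_pos: [0.5435, 0.2155, 0.1031]
ee_rot: [[-0.993, -0.118, -0.0], [-0.118, 0.993, 0.0], [0.0, 0.0, -1.0]]
ft_force: [-4.0, 4.0, 3.3]
grip_width: 0.0621
gripper_force: 18.0
```

step_arm(
  plan=[
    {"dx": 0,"dy": 0,"dz": 0,"wx": 0,"wy": 0,"wz": 0},
    {"dx": 0,"dy": 0,"dz": 0,"wx": 0,"wy": 0,"wz": 0},
    {"dx": 0,"dy": 0,"dz": -0.02,"wx": 0,"wy": 0,"wz": 0},
    {"dx": 0,"dy": 0,"dz": -0.06,"wx": 0,"wy": 0,"wz": 0},
    {"dx": 0,"dy": 0,"dz": -0.14,"wx": 0,"wy": 0,"wz": 0},
    {"dx": 0,"dy": 0,"dz": -0.26,"wx": 0,"wy": 0,"wz": 0},
    {"dx": 0,"dy": 0,"dz": -0.4,"wx": 0,"wy": 0,"wz": 0},
    {"dx": 0,"dy": 0,"dz": -0.55,"wx": 0,"wy": 0,"wz": 0},
    {"dx": 0,"dy": 0,"dz": -0.7,"wx": 0,"wy": 0,"wz": 0},
    {"dx": 0,"dy": 0,"dz": -0.7,"wx": 0,"wy": 0,"wz": 0},
  ],
  hand=0.5,
  squeeze=22,
)

```text
clock: 5.58
ee_pos: [0.5449, 0.2149, 0.2812]
ee_rot: [[-0.993, -0.116, 0.004], [-0.116, 0.993, 0.002], [-0.005, 0.001, -1.0]]
ft_force: [0.7, -0.3, -3.9]
grip_width: 0.0621
gripper_force: 22.0
```

step_arm(
  plan=[
    {"dx": 0,"dy": 0,"dz": 0,"wx": 0,"wy": -0.04,"wz": 0},
    {"dx": 0,"dy": 0,"dz": 0,"wx": 0,"wy": -0.1,"wz": 0},
    {"dx": 0,"dy": 0,"dz": 0,"wx": 0,"wy": -0.17,"wz": 0},
    {"dx": 0,"dy": 0,"dz": 0,"wx": 0,"wy": -0.24,"wz": 0},
    {"dx": 0,"dy": 0,"dz": 0,"wx": 0,"wy": -0.3,"wz": 0},
    {"dx": 0,"dy": 0,"dz": 0,"wx": 0,"wy": -0.333,"wz": 0},
    {"dx": 0,"dy": 0,"dz": 0,"wx": 0,"wy": -0.333,"wz": 0},
    {"dx": 0,"dy": 0,"dz": 0,"wx": 0,"wy": -0.333,"wz": 0},
    {"dx": 0,"dy": 0,"dz": 0,"wx": 0,"wy": -0.333,"wz": 0},
  ],
)

```text
clock: 6.7
ee_pos: [0.5441, 0.2147, 0.2779]
ee_rot: [[-0.861, -0.116, 0.495], [-0.101, 0.993, 0.058], [-0.499, -0.0, -0.867]]
ft_force: [-0.6, 0.6, -3.0]
grip_width: 0.0621
gripper_force: 22.0
```

```bash
cat > jar.py <<'E'
from h import *
def chk(f):
    s=arm.sense();g=s['ee_pos']-.019*s['ee_rot'][:,2];R=s['ee_rot']
    print(s['clock'],'ee',s['ee_pos'],'z',R[:,2],'y',R[:,1],'x',R[:,0],'grip',g,s['ft_force'],s['joint_pos'].round(2))
    c=shot('side',f);im=c['img'][:,:,::-1].copy()
    for a,r in((-.034,.031),(.048,.031),(.067,.024),(.086,.029)):
        P=[g+np.array([r*np.cos(t),r*np.sin(t),-a]) for t in np.linspace(0,6.28,40)]
        cv2.polylines(im,[proj(c,P).astype(int)],1,(0,255,255),1)
    u,v=proj(c,[g])[0].astype(int);print(u,v)
    x0,y0=max(u-70,0),max(v-60,0)
    return cv2.resize(np.hstack([im[y0:y0+140,x0:x0+130],c['img'][y0:y0+140,x0:x0+130,::-1]]),None,fx=3,fy=3)
E
python3 - <<'E'
from jar import *
cv2.imwrite('pics/s3c.png',chk('s3'))
E
```

```text
6.7 ee [0.54406577 0.21473937 0.27788793] z [ 0.49548575  0.05784735 -0.86668769] y [-1.16444661e-01  9.93197142e-01 -2.80199119e-04] x [-0.86077553 -0.10105999 -0.49885104] grip [0.53465154 0.21364027 0.29435499] [-0.6223347   0.56192066 -2.97473091] [-0.73  0.02  0.18  2.05  0.36  0.62  0.9 ]
273 144
```

View pics/s3c.png

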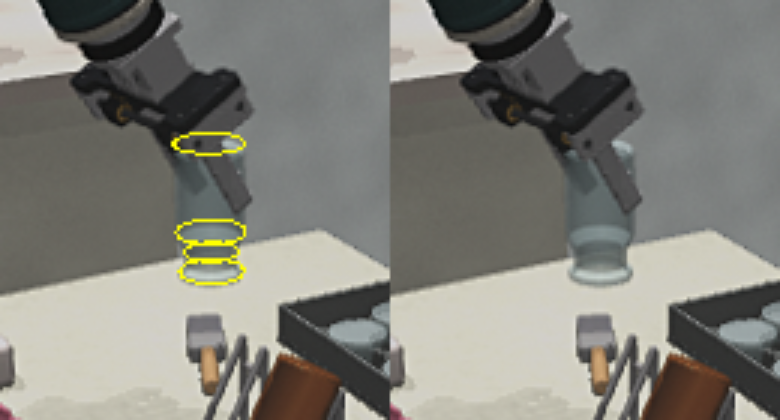

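The jar hangs vertical in the grip: in the crop, its base is at about (600,148) and its rim at (600,275), and the projected vertical outline coincides with it. Moving over to the post.

step_arm(
  plan=[
    {"dx": -0.004,"dy": -0.04,"dz": 0.002,"wx": 0,"wy": 0,"wz": 0},
    {"dx": -0.013,"dy": -0.13,"dz": 0.008,"wx": 0,"wy": 0,"wz": 0},
    {"dx": -0.026,"dy": -0.26,"dz": 0.015,"wx": 0,"wy": 0,"wz": 0},
    {"dx": -0.04,"dy": -0.4,"dz": 0.023,"wx": 0,"wy": 0,"wz": 0},
    {"dx": -0.054,"dy": -0.54,"dz": 0.031,"wx": 0,"wy": 0,"wz": 0},
    {"dx": -0.066,"dy": -0.66,"dz": 0.039,"wx": 0,"wy": 0,"wz": 0},
    {"dx": -0.074,"dy": -0.73,"dz": 0.043,"wx": 0,"wy": 0,"wz": 0},
    {"dx": -0.076,"dy": -0.755,"dz": 0.044,"wx": 0,"wy": 0,"wz": 0},
    {"dx": -0.076,"dy": -0.755,"dz": 0.044,"wx": 0,"wy": 0,"wz": 0},
  ],
)

```text
clock: 7.88
ee_pos: [0.5876, 0.0298, 0.2779]
ee_rot: [[-0.86, -0.117, 0.496], [-0.101, 0.993, 0.058], [-0.499, -0.0, -0.866]]
ft_force: [0.3, 1.0, -2.3]
grip_width: 0.0619
gripper_force: 22.0
```

step_arm(
  plan=[
    {"dx": -0.004,"dy": -0.04,"dz": 0.002,"wx": 0,"wy": 0,"wz": 0},
    {"dx": -0.013,"dy": -0.13,"dz": 0.008,"wx": 0,"wy": 0,"wz": 0},
    {"dx": -0.026,"dy": -0.26,"dz": 0.015,"wx": 0,"wy": 0,"wz": 0},
    {"dx": -0.04,"dy": -0.4,"dz": 0.023,"wx": 0,"wy": 0,"wz": 0},
    {"dx": -0.054,"dy": -0.54,"dz": 0.031,"wx": 0,"wy": 0,"wz": 0},
    {"dx": -0.066,"dy": -0.66,"dz": 0.039,"wx": 0,"wy": 0,"wz": 0},
    {"dx": -0.074,"dy": -0.73,"dz": 0.043,"wx": 0,"wy": 0,"wz": 0},
    {"dx": -0.076,"dy": -0.755,"dz": 0.044,"wx": 0,"wy": 0,"wz": 0},
    {"dx": -0.076,"dy": -0.755,"dz": 0.044,"wx": 0,"wy": 0,"wz": 0},
  ],
)

```text
clock: 9.0
ee_pos: [0.6315, -0.1542, 0.2777]
ee_rot: [[-0.861, -0.118, 0.496], [-0.102, 0.993, 0.059], [-0.499, 0.0, -0.867]]
ft_force: [0.3, 0.0, -2.5]
grip_width: 0.0619
gripper_force: 22.0
```

Run:
```python
from jar import *
a=chk('s4')
c=shot('top','t4');g=arm.sense();g=g['ee_pos']-.019*g['ee_rot'][:,2]
u,v=proj(c,[g])[0].astype(int);print('top',u,v)
b=cv2.resize(c['img'][v-35:v+105-35,u-50:u+50,::-1],None,fx=4,fy=4)[:420]
cv2.imwrite('pics/s4c.png',np.hstack([a[:,:390],b]))
cv2.imwrite('pics/s4w.png',shot('wrist','w4')['img'][:,:,::-1])
```

```text
9.0 ee [ 0.63148483 -0.15417171  0.27769306] z [ 0.49565549  0.05873806 -0.86653071] y [-1.17536209e-01  9.93068594e-01  8.47739612e-05] x [-0.86052941 -0.10180672 -0.49912375] grip [ 0.62206737 -0.15528773  0.29415714] [ 0.25653675  0.01044217 -2.5416854 ] [-0.2   0.17  0.56  1.91 -0.51  0.67  2.36]
387 185
top 407 207
```

View pics/s4c.png

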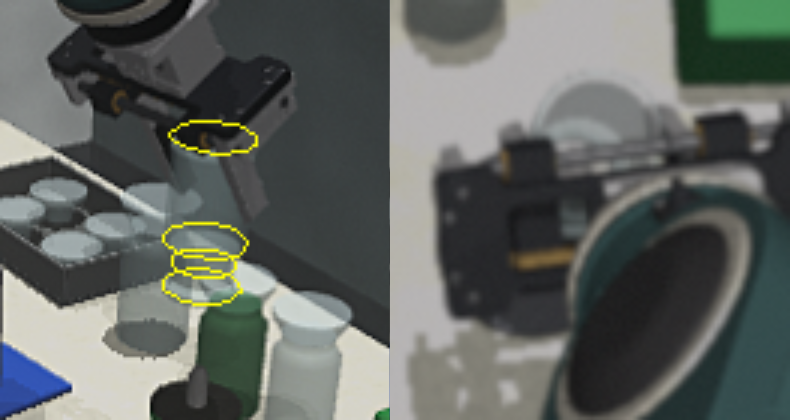

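The side crop shows the rim (about (202,288)) directly above the post tip (197,370). I'll lower it to just over the collar in small steps.

step_arm(
  plan=[
    {"dx": 0,"dy": -0.009,"dz": 0,"wx": 0,"wy": 0,"wz": 0},
    {"dx": 0.02,"dy": -0.009,"dz": 0.035,"wx": 0,"wy": 0,"wz": 0},
    {"dx": 0.05,"dy": -0.009,"dz": 0.087,"wx": 0,"wy": 0,"wz": 0},
    {"dx": 0.08,"dy": -0.009,"dz": 0.139,"wx": 0,"wy": 0,"wz": 0},
    {"dx": 0.1,"dy": -0.009,"dz": 0.174,"wx": 0,"wy": 0,"wz": 0},
    {"dx": 0.12,"dy": -0.009,"dz": 0.208,"wx": 0,"wy": 0,"wz": 0},
    {"dx": 0.14,"dy": -0.009,"dz": 0.243,"wx": 0,"wy": 0,"wz": 0},
    {"dx": 0.15,"dy": -0.009,"dz": 0.26,"wx": 0,"wy": 0,"wz": 0},
    {"dx": 0.15,"dy": -0.009,"dz": 0.26,"wx": 0,"wy": 0,"wz": 0},
  ],
)

```text
clock: 10.28
ee_pos: [0.6317, -0.1572, 0.2027]
ee_rot: [[-0.86, -0.117, 0.496], [-0.101, 0.993, 0.058], [-0.499, -0.0, -0.866]]
ft_force: [0.0, -0.3, -1.7]
grip_width: 0.0622
gripper_force: 22.0
```

Run:
```python
from jar import *
cv2.imwrite('pics/s5c.png',chk('s5'))
```

```text
10.275 ee [ 0.63171313 -0.15720383  0.20266067] z [ 0.49591315  0.05830975 -0.86641221] y [-1.16816235e-01  9.93153546e-01 -2.32820694e-05] x [-0.860479   -0.10122256 -0.49932943] grip [ 0.62229078 -0.15831171  0.21912251] [ 0.03225449 -0.30497982 -1.67228156] [-0.11  0.27  0.48  1.98 -0.7   0.54  2.56]
385 216
```

View pics/s5c.png

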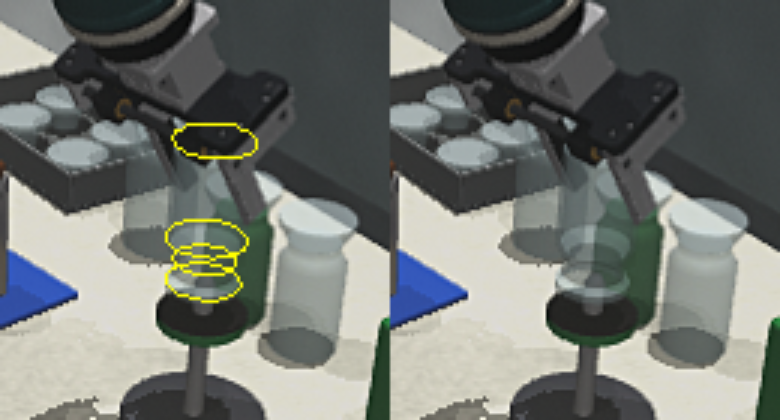

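Rim (592,283 in the crop) is centred over the post with the tip just inside the mouth. I'll lower slowly and feel for contact.

step_arm(
  plan=[
    {"dx": 0.01,"dy": 0,"dz": 0.0174,"wx": 0,"wy": 0,"wz": 0},
    {"dx": 0.02,"dy": 0,"dz": 0.0347,"wx": 0,"wy": 0,"wz": 0},
    {"dx": 0.03,"dy": 0,"dz": 0.052,"wx": 0,"wy": 0,"wz": 0},
    {"dx": 0.036,"dy": 0,"dz": 0.0624,"wx": 0,"wy": 0,"wz": 0},
    {"dx": 0.04,"dy": 0,"dz": 0.0693,"wx": 0,"wy": 0,"wz": 0},
    {"dx": 0.04,"dy": 0,"dz": 0.0693,"wx": 0,"wy": 0,"wz": 0},
    {"dx": 0.04,"dy": 0,"dz": 0.0693,"wx": 0,"wy": 0,"wz": 0},
  ],
)

```text
clock: 11.2
ee_pos: [0.6318, -0.1571, 0.183]
ee_rot: [[-0.86, -0.117, 0.496], [-0.101, 0.993, 0.058], [-0.5, -0.0, -0.866]]
ft_force: [-0.6, 0.5, -2.1]
grip_width: 0.062
gripper_force: 22.0
```

step_arm(
  plan=[
    {"dx": 0.002,"dy": 0,"dz": 0.0035,"wx": 0,"wy": 0,"wz": 0},
    {"dx": 0.004,"dy": 0,"dz": 0.007,"wx": 0,"wy": 0,"wz": 0},
    {"dx": 0.004,"dy": 0,"dz": 0.007,"wx": 0,"wy": 0,"wz": 0},
  ],
)

```text
clock: 11.58
ee_pos: [0.6317, -0.1571, 0.1808]
ee_rot: [[-0.86, -0.117, 0.496], [-0.101, 0.993, 0.058], [-0.499, -0.0, -0.866]]
ft_force: [-0.2, 0.3, -2.0]
grip_width: 0.0619
gripper_force: 22.0
```

step_arm(
  plan=[
    {"dx": 0.002,"dy": 0,"dz": 0.0035,"wx": 0,"wy": 0,"wz": 0},
    {"dx": 0.004,"dy": 0,"dz": 0.007,"wx": 0,"wy": 0,"wz": 0},
    {"dx": 0.004,"dy": 0,"dz": 0.007,"wx": 0,"wy": 0,"wz": 0},
  ],
)

```text
clock: 11.95
ee_pos: [0.6317, -0.1571, 0.1787]
ee_rot: [[-0.86, -0.117, 0.496], [-0.101, 0.993, 0.058], [-0.499, -0.0, -0.866]]
ft_force: [0.3, -0.6, -3.3]
grip_width: 0.0621
gripper_force: 22.0
```

step_arm(
  plan=[
    {"dx": 0.002,"dy": 0,"dz": 0.0035,"wx": 0,"wy": 0,"wz": 0},
    {"dx": 0.003,"dy": 0,"dz": 0.0052,"wx": 0,"wy": 0,"wz": 0},
    {"dx": 0.003,"dy": 0,"dz": 0.0052,"wx": 0,"wy": 0,"wz": 0},
  ],
)

```text
clock: 12.32
ee_pos: [0.6325, -0.1572, 0.1785]
ee_rot: [[-0.859, -0.117, 0.498], [-0.101, 0.993, 0.058], [-0.501, -0.0, -0.865]]
ft_force: [-3.7, 1.5, 10.3]
grip_width: 0.0621
gripper_force: 22.0
```

Contact felt (about 13 N). I'll ease off to a light touch and hold.

step_arm(
  plan=[
    {"dx": -0.0013,"dy": 0,"dz": -0.0023,"wx": 0,"wy": 0,"wz": 0},
    {"dx": -0.0013,"dy": 0,"dz": -0.0023,"wx": 0,"wy": 0,"wz": 0},
    {"dx": -0.0013,"dy": 0,"dz": -0.0023,"wx": 0,"wy": 0,"wz": 0},
    {"dx": -0.0013,"dy": 0,"dz": -0.0023,"wx": 0,"wy": 0,"wz": 0},
  ],
)

```text
clock: 12.82
ee_pos: [0.6321, -0.1571, 0.1784]
ee_rot: [[-0.86, -0.117, 0.497], [-0.101, 0.993, 0.058], [-0.5, -0.0, -0.866]]
ft_force: [-2.3, 1.0, 6.0]
grip_width: 0.0621
gripper_force: 22.0
```

Run:
```python
from jar import *
cv2.imwrite('pics/s6c.png',chk('s6')); print(arm.sense()['torque'])
```

```text
12.825 ee [ 0.63206075 -0.15714094  0.17842695] z [ 0.49680758  0.05836081 -0.86589621] y [-1.17007246e-01  9.93131042e-01 -1.96506373e-04] x [-0.85993693 -0.10141376 -0.50022367] grip [ 0.62262141 -0.1582498   0.19487898] [-2.33714732  1.02474196  6.02499753] [-0.08  0.3   0.45  2.   -0.78  0.5   2.63]
384 226
[0.31446614 0.36789547 0.17425238]
```

View pics/s6c.png

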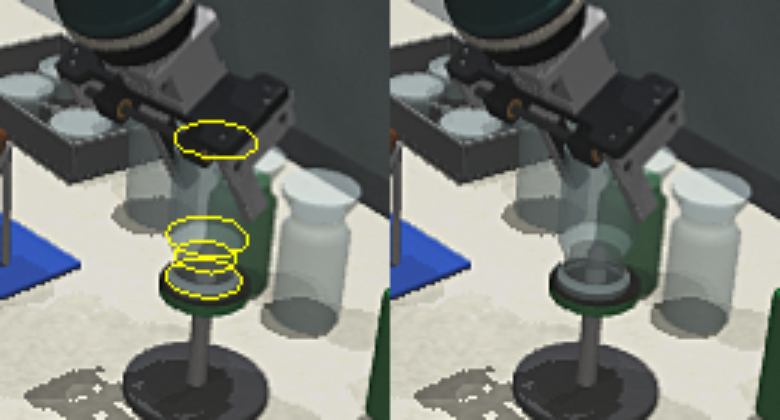

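The rim sits centred on the collar face (about (594,283) in the crop), jar upright. Easing further, then letting go.

step_arm(
  plan=[
    {"dx": -0.0006,"dy": 0,"dz": -0.001,"wx": 0,"wy": 0,"wz": 0},
    {"dx": -0.0006,"dy": 0,"dz": -0.001,"wx": 0,"wy": 0,"wz": 0},
    {"dx": -0.0006,"dy": 0,"dz": -0.001,"wx": 0,"wy": 0,"wz": 0},
  ],
  squeeze=14,
)

```text
clock: 13.25
ee_pos: [0.6319, -0.1572, 0.1784]
ee_rot: [[-0.86, -0.117, 0.496], [-0.101, 0.993, 0.058], [-0.5, -0.0, -0.866]]
ft_force: [-2.1, 0.0, 5.0]
grip_width: 0.0622
gripper_force: 14.0
```

step_arm(
  plan=[
    {"dx": 0,"dy": 0,"dz": 0,"wx": 0,"wy": 0,"wz": 0},
    {"dx": 0,"dy": 0,"dz": 0,"wx": 0,"wy": 0,"wz": 0},
    {"dx": 0,"dy": 0,"dz": 0,"wx": 0,"wy": 0,"wz": 0},
  ],
  squeeze=4,
)

```text
clock: 13.62
ee_pos: [0.6318, -0.1571, 0.1783]
ee_rot: [[-0.86, -0.117, 0.496], [-0.101, 0.993, 0.058], [-0.5, -0.0, -0.866]]
ft_force: [-0.8, -0.6, 3.8]
grip_width: 0.0628
gripper_force: 4.0
```

step_arm(
  plan=[
    {"dx": 0,"dy": 0,"dz": 0,"wx": 0,"wy": 0,"wz": 0},
    {"dx": 0,"dy": 0,"dz": 0,"wx": 0,"wy": 0,"wz": 0},
    {"dx": 0,"dy": 0,"dz": 0,"wx": 0,"wy": 0,"wz": 0},
    {"dx": 0,"dy": 0,"dz": 0,"wx": 0,"wy": 0,"wz": 0},
  ],
  hand=0.76,
)

```text
clock: 14.12
ee_pos: [0.6318, -0.1571, 0.1782]
ee_rot: [[-0.86, -0.117, 0.496], [-0.101, 0.993, 0.058], [-0.499, -0.0, -0.866]]
ft_force: [-0.6, -0.1, 0.5]
grip_width: 0.0714
gripper_force: 0.0
```

step_arm(
  plan=[
    {"dx": 0,"dy": 0,"dz": 0,"wx": 0,"wy": 0,"wz": 0},
    {"dx": 0,"dy": 0,"dz": 0,"wx": 0,"wy": 0,"wz": 0},
    {"dx": 0,"dy": 0,"dz": 0,"wx": 0,"wy": 0,"wz": 0},
    {"dx": 0,"dy": 0,"dz": 0,"wx": 0,"wy": 0,"wz": 0},
  ],
  hand=1,
)

```text
clock: 14.62
ee_pos: [0.6318, -0.1571, 0.1783]
ee_rot: [[-0.86, -0.117, 0.496], [-0.101, 0.993, 0.058], [-0.5, -0.0, -0.866]]
ft_force: [-1.1, -0.1, 1.3]
grip_width: 0.094
gripper_force: 0.0
```

step_arm(
  plan=[
    {"dx": 0,"dy": 0,"dz": -0.04,"wx": 0,"wy": 0,"wz": 0},
    {"dx": 0,"dy": 0,"dz": -0.12,"wx": 0,"wy": 0,"wz": 0},
    {"dx": 0,"dy": 0,"dz": -0.22,"wx": 0,"wy": 0,"wz": 0},
    {"dx": 0,"dy": 0,"dz": -0.34,"wx": 0,"wy": 0,"wz": 0},
    {"dx": 0,"dy": 0,"dz": -0.48,"wx": 0,"wy": 0,"wz": 0},
    {"dx": 0,"dy": 0,"dz": -0.6,"wx": 0,"wy": 0,"wz": 0},
    {"dx": 0,"dy": 0,"dz": -0.6,"wx": 0,"wy": 0,"wz": 0},
    {"dx": 0,"dy": 0,"dz": -0.6,"wx": 0,"wy": 0,"wz": 0},
  ],
)

```text
clock: 15.62
ee_pos: [0.5572, -0.1657, 0.308]
ee_rot: [[-0.86, -0.117, 0.496], [-0.101, 0.993, 0.059], [-0.5, 0.0, -0.866]]
ft_force: [-0.3, -0.5, -0.5]
grip_width: 0.094
gripper_force: 0.0
```

Run:
```python
from h import *
s=arm.sense();print(s['clock'],s['ee_pos'],s['ft_force'])
c=shot('side','s7');im=c['img'][:,:,::-1].copy()
cv2.imwrite('pics/s7c.png',cv2.resize(im[150:320,280:480],None,fx=3,fy=3))
```

```text
15.625 [ 0.55724209 -0.16565894  0.30799889] [-0.32218877 -0.45205868 -0.52920073]
```

View pics/s7c.png

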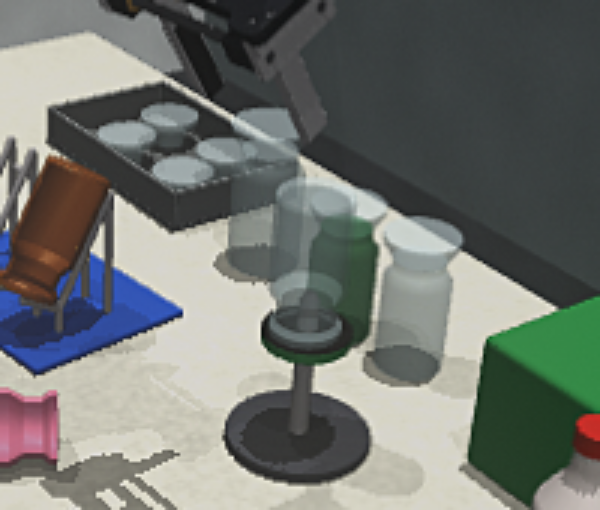

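The jar stands upright on its rim, centred on the collar (about (307,328) in the crop). The gripper is clear and the amber jar is untouched.

```bash
python3 -c "
from station import arm
print(arm.job_done())"
```

```text
the job is handed in; nothing more can be done
None
```

The clear jar is upside down over the post, its rim resting on the green collar and the gripper clear; I handed the job in after about 15.6 s on the robot's clock, but the hand-in returned no verdict.

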